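# Release a bearing from the blue feed track by its rocking lever

## Task

Each of the two feed tracks holds a ball bearing on edge behind a gate that hangs from one end of a rocking lever. With the fingertips, press down the blue pad on the other end of its lever so that the gate lifts, keep it down until the bearing has rolled under the gate and lies against the black end stop at the low end, then let the pad come up again so that the gate is shut. Do not touch the bearings or lift anything, and leave the yellow lever and all the things standing about as they are.

Things in the scene. Friction and masses are not known exactly. Their poses are not given: they have to be found in the camera images.
- blue_track: Feed track with blue lever brackets, screwed to the worktop. Dark base plate 276 x 76 x 8 mm; origin at the middle of its underside; x axis from the low outlet end (-x) to the press pad end (+x), z up. A narrow channel slopes down to -x at 0.22 rad and ends at a black end stop. The lever's axle lies along y at x=30, z=110 mm between two blue brackets (x 18 to 42, y to +-30, top z=119 mm).
- blue_lever (a joint): Angle of the blue rocking lever: 0 = gate shut, pad up; grows to 0.5 rad (end stop) as the pad is pushed down and the gate lifts. From 0.4 rad the bearing can pass under the gate. A spring brings it back to 0 when let go; pressing takes about 2 N at first and 5 N fully down.
- blue_pad (a point): Middle of the top face of the blue square press pad (30 x 30 x 8 mm) on the lever's arm. It lies 85 mm to +x of the axle; it starts 136 mm above the worktop, leaning 0.25 rad towards the axle, and is 92 mm up when fully down; 44 mm of downward travel, at 15 mm below the start the joint reads about 0.17.
- blue_bearing: Steel ball bearing, 42 mm across, 12 mm thick, standing on edge in the channel of the blue track behind the gate; loose, it rolls. Origin at the middle of one of its flat sides.
- blue_bearing_mid (a point): Centre of the blue track's bearing.
- blue_gate (a point): Middle of the lower edge of the blue gate blade (5 x 11 mm, hanging from the lever's other end, 70 mm to -x of the axle); shut it is 50 mm above the worktop, fully lifted 91 mm.
- blue_outlet (a point): Where the centre of the bearing lies when it rests against the black end stop at the low end of the blue track.
- yellow_track: Feed track with yellow lever brackets, screwed to the worktop. Dark base plate 276 x 76 x 8 mm; origin at the middle of its underside; x axis from the low outlet end (-x) to the press pad end (+x), z up. A narrow channel slopes down to -x at 0.22 rad and ends at a black end stop. The lever's axle lies along y at x=30, z=110 mm between two yellow brackets (x 18 to 42, y to +-30, top z=119 mm).
- yellow_lever (a joint): Angle of the yellow rocking lever: 0 = gate shut, pad up; grows to 0.5 rad (end stop) as the pad is pushed down and the gate lifts. From 0.4 rad the bearing can pass under the gate. A spring brings it back to 0 when let go; pressing takes about 2 N at first and 5 N fully down.
- yellow_pad (a point): Middle of the top face of the yellow square press pad (30 x 30 x 8 mm) on the lever's arm. It lies 85 mm to +x of the axle; it starts 136 mm above the worktop, leaning 0.25 rad towards the axle, and is 92 mm up when fully down; 44 mm of downward travel, at 15 mm below the start the joint reads about 0.17.
- yellow_bearing: Steel ball bearing, 42 mm across, 12 mm thick, standing on edge in the channel of the yellow track behind the gate; loose, it rolls. Origin at the middle of one of its flat sides.
- yellow_bearing_mid (a point): Centre of the yellow track's bearing.
- bush_brass: Brass flanged bush, 36 x 36 x 32 mm, standing loose; origin under its middle. Bystander.
- solder_reel: Reel of solder wire, 60 x 60 x 44 mm, standing loose; origin under its middle. Bystander.
- weight_200: White knobbed weight, 31 x 31 x 52 mm, standing loose; origin under its middle. Bystander.
- tape_black: Small roll of black tape, 56 x 54 x 19 mm, lying loose; origin under its middle. Bystander.
- hex_key: Black hex key, 45 x 85 x 9 mm, lying loose; origin under its middle. Bystander.
- flux_tin: Round tin with green lid, 62 x 62 x 24 mm, standing loose; origin under its middle. Bystander.

How it is judged:
By the outcome, as a careful person would: the job done as asked, in the order asked, and still so for the second after the job is handed in, with the robot touching nothing.
It also fails if it takes over 32 s, if anything falls off the work surface, if the arm or the gripper's body presses on something with over 40 N, if the wrist force passes 120 N, or if a joint passes its speed limit or range.

## Robot

A 6-joint arm with a two-finger parallel gripper is mounted at the origin on a cart in front of the work surface, level with it; the furniture and walls round the work are solid. World frame = base frame: x ahead of the robot, y to its left, z up, the work surface at z = 0. Lengths are in m, angles in rad, forces in N, time in s.
With the tool pointing down it reaches from about 0.35 to 0.85 m from the base axis. Payload 8.1 kg.
Tool frame: the origin (TCP) lies on the mounting face of the last link; the fingertips stand 173 mm ahead of it and the grasp point (between the pads) lies bot.grip_point_offset ahead of it (bot.grip_point_offset is the distance from the TCP to the grasp point, in m); z points along the fingers, y is the line along which they close (so a half turn about z gives the same grasp; the last joint's range is limited). The gripper opens to 85 mm and grips with 20 to 120 N. Pads are 22 mm wide; open, the fingers measure 114 mm over their backs; the gripper's body (76 mm by 85 mm) begins 54 mm behind the grasp point. The pads swing forward as they close: fully open they stand 13 mm farther back than shut.
Start: joints at [-1.386, 0.13, 1.488, -0, 1.523, -0.085], TCP at [0.16, -0.578, 0.405] pointing down, gripper open.
Joint ranges: [-2.96, 2.96], [-0.89, 2.26], [0.02, 2.5], [-1.34, 4.48], [0, 2.73], [-2.66, 2.66]. Speed limits (rad/s): [2.39, 2.39, 2.79, 3.14, 3.14, 3.14].

## Interface

Orientations are given as [roll, pitch, yaw] about the fixed x, y, z axes, in that order (R = Rz(yaw) Ry(pitch) Rx(roll)).
In Python, from cell import bot gives the robot as it stands.
- The arm moves only by the tool carry_out, never from a script. Its argument "moves" is a list of rows, each a list of 4 numbers: the shift along the tool's x, y, z in m, then the turn about the tool's z in degrees. A call has 1 to 20 rows; each row shifts and turns the commanded pose from where the row before left it, along the tool's axes as they then stand; what a row does not reach is not made up. A row lasts 1/10 s, in which the tool goes at most 50 mm and 8.59 degrees, less where a joint would pass 70% of its speed; a pose out of reach is approached as far as the arm can. A call with a gripper value outside its range is refused whole. "jaw" is the opening, from 0 (shut) to 1 (fully open), set as the call begins (left out, the last holds). The fingers move at their own pace and stop on an object; "force" is the grip in N (left out, the last holds). Time passes only in rows, so rows that do not move let the fingers close. It gives the time, the measured TCP pose, the force, the opening and the grip force at its end, in the units of the state.
- bot.state(): the state, without advancing time (a new reading comes with each control period).
- bot.snapshot(name): name is "scene" or "top"; returns the picture (480x640x3 uint8, red, green, blue); there is no depth.
- bot.camera_info(name): a dict with "camera_matrix" (3x3 intrinsics, pixels), "origin" and "orientation" of the camera in the world. Camera axes: x right, y down, z forward; pixel columns grow to the right and rows downward; lengths in m; the calibration is good to about 2 mm. A picture is of the moment at which its call begins. camera_info takes no time and is no camera call.
- bot.hand_in(): hands the job in; it is judged then, once.
Trained networks look in the newest picture that a camera, given by its name, has taken for a name from the list of things; names that differ only in an ending like _2 or _b are one class to them, and where a whole thing is asked for, a point or a joint stands for the part that bears it (a point fixed in the world has none). Each returns a list of dicts, best first, with "conf" (0 to 1); they miss things now and then, are a little off and sometimes report something else, mostly with a low value. They report only what shows in the picture. A call takes as long as a camera call.
- bot.spot_in(camera, target): "at" ([x, y, z] in m, in world coordinates, good to about 4 mm: the middle of the surface that is visible of it).
- bot.place_of(camera, target): "at" ([x, y, z] in m, in world coordinates, good to about 4 mm: a listed point, or the origin of a listed thing).
The state is a dict: "time": time; "q": joint angles; "joint_vel": joint speeds; "tau": joint torques, N m; "ee_pos": TCP position; "tool_rot": TCP orientation; "force": force on the tool from outside, world axes, zero at the start; "wrist_torque": the same for the moment, N m; "gripper_width": finger opening in m; "finger_force": force on a finger pad.
Only numpy, scipy, OpenCV 4.12 (cv2) and the standard library are available. Lean on these libraries where they do the work, as an engineer would, in place of code of your own. Each camera call takes 0.05 s, during which the arm holds its last target. There are 200 camera calls.

## Working session

There is one attempt and no reset: what is moved stays moved. The work goes in short steps, Python scripts to look and compute and a tool call to move; the robot and the scene stay as the last step left them, time stands still between calls to the robot, and variables do not carry over. Pictures are saved under pics/ and viewed, at most 10 in all, crops included, and the job is handed in when it is done.

Besides the shell and the picture viewer there is one more tool, called after "Request:" as name([rows], argument=value, ...), one row to a line, values as JSON. carry_out: Moves the arm, as the interface text tells. Its arguments: {"type":"object","properties":{"moves":{"type":"array"},"jaw":{"type":"number"},"force":{"type":"number"}},"required":["moves"]}

```bash
mkdir -p pics
python3 - <<'E'
from cell import bot
import cv2,numpy as np
for c in("scene","top"):
    cv2.imwrite(f"pics/{c}0.png",bot.snapshot(c)[:,:,::-1])
    i=bot.camera_info(c);K=np.array(i["camera_matrix"]);o=np.array(i["origin"]);R=i["orientation"]
    print(c,o,R)
    for t in("blue_pad","blue_track","blue_gate","blue_outlet","blue_bearing_mid","yellow_pad","yellow_track"):
        print(t,[(np.round(d["at"],3).tolist(),round(d["conf"],2)) for d in bot.place_of(c,t)[:2]])
s=bot.state();print(s["time"],s["ee_pos"],s["tool_rot"],s["gripper_width"],bot.grip_point_offset)
E
```

```text
scene [0.03777541 0.89859952 1.05966344] [-2.34606323 -0.01200449 -2.60967315]
blue_pad [([0.486, -0.302, 0.134], 0.88), ([0.494, 0.25, 0.068], 0.35)]
blue_track [([0.371, -0.272, 0.001], 0.93)]
blue_gate [([0.334, -0.264, 0.055], 0.87), ([0.512, 0.248, 0.0], 0.71)]
blue_outlet [([0.266, -0.248, 0.044], 0.84), ([0.492, 0.25, 0.068], 0.45)]
blue_bearing_mid [([0.36, -0.273, 0.068], 0.41), ([0.488, -0.298, 0.139], 0.33)]
yellow_pad [([0.265, -0.247, 0.046], 0.59), ([0.623, 0.257, 0.134], 0.56)]
yellow_track [([0.513, 0.249, 0.003], 0.57)]
top [0.30755113 0.0483345  1.44995397] [-2.99537066  0.01136508 -1.57671946]
blue_pad [([0.359, -0.263, 0.062], 0.69)]
blue_track [([0.37, -0.274, 0.0], 0.65), ([0.482, -0.302, 0.135], 0.19)]
blue_gate [([0.336, -0.265, 0.05], 0.59)]
blue_outlet [([0.265, -0.245, 0.045], 0.73)]
blue_bearing_mid [([0.358, -0.268, 0.065], 0.45)]
yellow_pad [([0.628, 0.255, 0.132], 0.7)]
yellow_track [([0.51, 0.244, 0.002], 0.84)]
0.8 [ 0.15993298 -0.57828538  0.40471121] [ 3.14157683e+00 -2.09782460e-05  2.69778891e-01] 0.08577752308152913 0.1547
```

View pics/scene0.png

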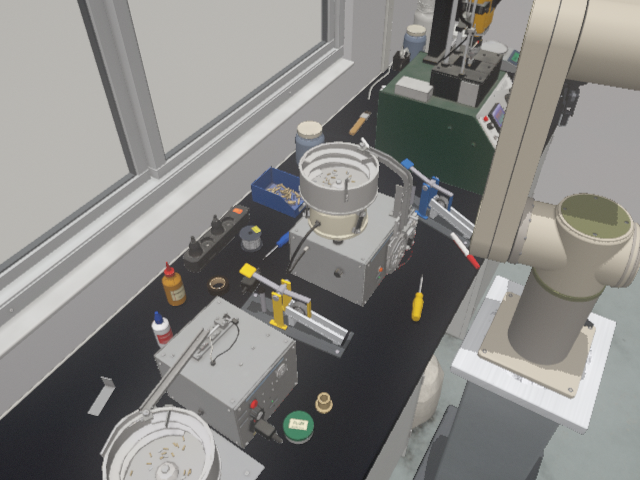

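View pics/top0.png

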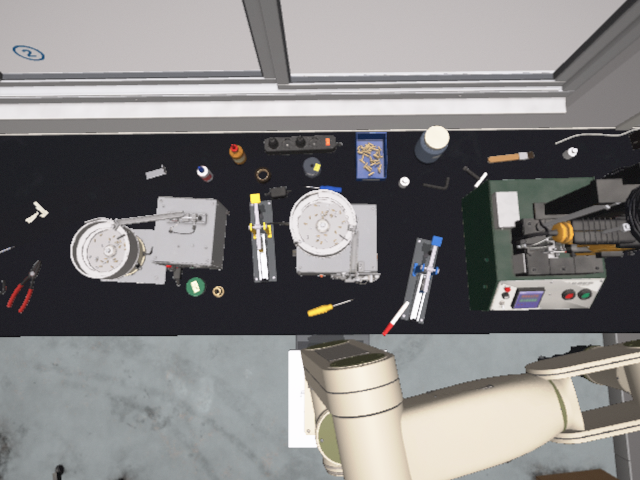

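The scene view shows the blue pad at about (408,164), and the top view shows it at (437,241). The networks' position of about (0.484, -0.301, 0.134) fits the track origin plus 115 mm at yaw -0.245. The green machine, right of column 465 in the top view, has to be skirted, so I approach round its near-left corner at the present height.

Request:
carry_out([
  [0,0,0,7.4],
  [0,0,0,7.4],
  [0,0,0,7.4],
  [0,0,0,7.4],
  [-0.0024,-0.0368,0,0],
  [-0.0024,-0.0368,0,0],
  [-0.0024,-0.0368,0,0],
  [-0.0024,-0.0368,0,0],
  [-0.0024,-0.0368,0,0],
  [-0.0024,-0.0368,0,0],
  [0.0326,-0.0158,0,0],
  [0.0326,-0.0158,0,0],
  [0.0326,-0.0158,0,0],
  [0.0326,-0.0158,0,0],
  [0.0326,-0.0158,0,0],
  [0.0326,-0.0158,0,0],
  [0.0326,-0.0158,0,0],
  [0.0326,-0.0158,0,0],
  [0,0,0,0],
  [0,0,0,0],
], jaw=0)

```text
time: 2.8
ee_pos: [0.4842, -0.3015, 0.4042]
tool_rot: [-3.141, 0.001, -0.245]
force: [-0.5, -0.4, 0.0]
gripper_width: -0.0003
finger_force: 0.0
```

Request:
carry_out([
  [0,0,0.02,0],
  [0,0,0.02,0],
  [0,0,0.02,0],
  [0,0,0.018,0],
  [0,0,0,0],
])

```text
time: 3.3
ee_pos: [0.4817, -0.3017, 0.3239]
tool_rot: [-3.14, 0.005, -0.248]
force: [-0.8, -0.3, -0.9]
gripper_width: 0.0001
finger_force: 0.0
```

Run:
```python
from cell import bot
import cv2,numpy as np
a=bot.snapshot("scene")[:,:,::-1];print(bot.place_of("scene","blue_pad")[:1]); b=bot.snapshot("top")[:,:,::-1]
a=cv2.resize(a[110:260,370:520],(400,400),interpolation=cv2.INTER_CUBIC);b=cv2.resize(b[200:350,360:510],(400,400),interpolation=cv2.INTER_CUBIC)
cv2.imwrite("pics/c1.png",np.hstack([a,b]))
```

```text
[{'at': [0.4844, -0.3006, 0.1342], 'conf': 0.78}]
```

View pics/c1.png

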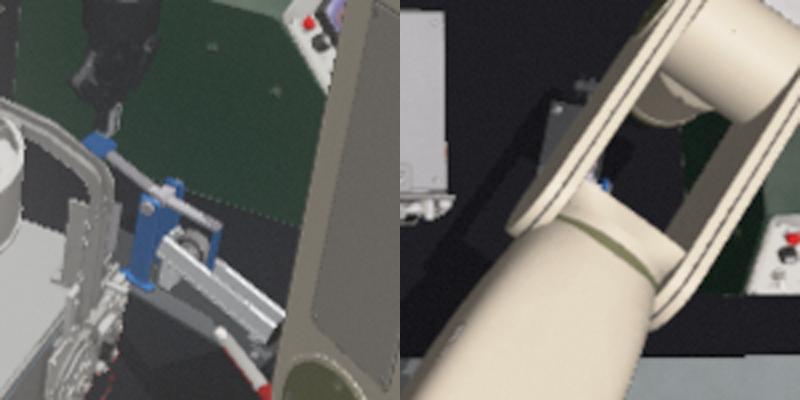

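In the left crop the closed fingertips stand right over the blue pad, at about (105,135), and the bearing is behind the gate at about (195,245). I press now.

Request:
carry_out([
  [0.002,0,0.01,0],
  [0,0,0.01,0],
  [0,0,0.01,0],
  [0,0,0.01,0],
  [0,0,0.008,0],
  [0,0,0.006,0],
  [0,0,0,0],
  [0,0,0,0],
  [0,0,0,0],
  [0,0,0,0],
  [0,0,0,0],
  [0,0,0,0],
])

```text
time: 4.65
ee_pos: [0.4856, -0.3023, 0.2728]
tool_rot: [3.142, 0.0, -0.247]
force: [-2.0, -0.6, 5.5]
gripper_width: 0.0001
finger_force: 2.2
```

Run:
```python
from cell import bot
import cv2,numpy as np
a=bot.snapshot("scene")[:,:,::-1]
for t in("blue_pad","blue_gate","blue_bearing_mid","blue_outlet"):print(t,bot.place_of("scene",t)[:2])
cv2.imwrite("pics/c2.png",cv2.resize(a[110:260,370:520],(600,600),interpolation=cv2.INTER_CUBIC))
```

```text
blue_pad [{'at': [0.4874, -0.2987, 0.0978], 'conf': 0.73}]
blue_gate [{'at': [0.3159, -0.2557, 0.0889], 'conf': 0.71}]
blue_bearing_mid [{'at': [0.268, -0.2495, 0.0479], 'conf': 0.68}]
blue_outlet [{'at': [0.2628, -0.2484, 0.0444], 'conf': 0.71}]
```

View pics/c2.png

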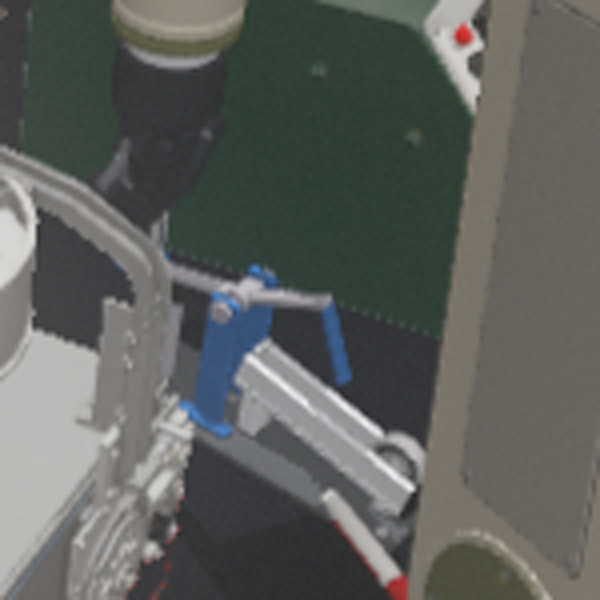

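The gate is lifted (crop 340,345), and the bearing lies at the low end (crop 400,455), within about 5 mm of the outlet point. I release the pad slowly and back off.

Request:
carry_out([
  [0,0,0,0],
  [0,0,-0.008,0],
  [0,0,-0.01,0],
  [0,0,-0.01,0],
  [0,0,-0.01,0],
  [0,0,-0.01,0],
  [0,0,-0.015,0],
  [0,0,-0.025,0],
  [0,0,-0.03,0],
  [0,0,-0.02,0],
  [0,0,0,0],
  [0,0,0,0],
  [0,0,0,0],
])

```text
time: 6.2
ee_pos: [0.4854, -0.3021, 0.4094]
tool_rot: [-3.141, 0.002, -0.247]
force: [0.3, -0.4, 0.1]
gripper_width: 0.0
finger_force: 0.0
```

Run:
```python
from cell import bot
import cv2,numpy as np
a=bot.snapshot("scene")[:,:,::-1]
for t in("blue_pad","blue_gate","blue_bearing_mid","yellow_pad"):print(t,bot.place_of("scene",t)[:2])
cv2.imwrite("pics/c3.png",cv2.resize(a[110:260,370:520],(600,600),interpolation=cv2.INTER_CUBIC))
print(bot.state()["force"])
```

```text
blue_pad [{'at': [0.4854, -0.3014, 0.1361], 'conf': 0.86}, {'at': [0.2671, -0.2442, 0.0455], 'conf': 0.23}]
blue_gate [{'at': [0.3363, -0.2626, 0.0542], 'conf': 0.65}]
blue_bearing_mid [{'at': [0.2659, -0.2519, 0.0464], 'conf': 0.7}, {'at': [0.5093, 0.2506, 0.0015], 'conf': 0.39}]
yellow_pad [{'at': [0.6202, 0.2581, 0.1316], 'conf': 0.71}, {'at': [0.4942, 0.2433, 0.0677], 'conf': 0.31}]
[-0.41221208  0.2012003   0.17633073]
```

View pics/c3.png

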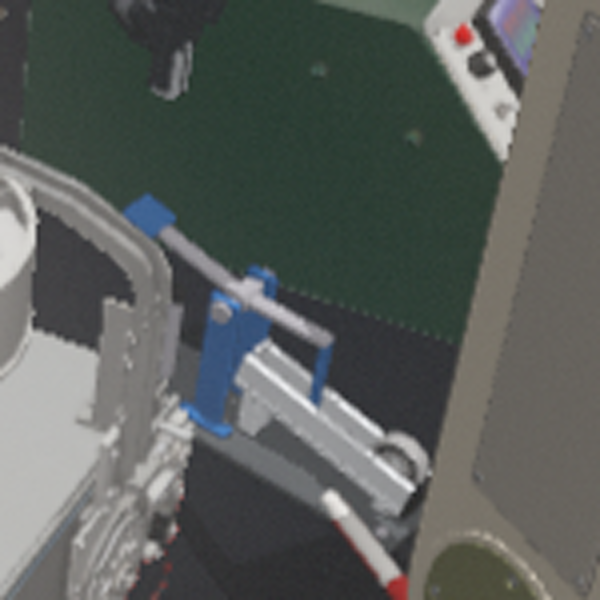

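The pad is up (crop 150,215), the gate is shut (crop 320,375), the bearing is at the stop (crop 405,455), and the arm is clear.

```bash
python3 -c "
from cell import bot
print(bot.hand_in())"
```

```text
the job is handed in; nothing more can be done
None
```

The blue bearing rolled under the lifted gate and lies against the black end stop, the gate is shut again, nothing else was touched, and the job is handed in; the simulator gave no verdict.

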